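# Lift a polished spun cap with spring tongs

### The arm

A 6-joint arm with a two-finger parallel gripper is mounted at the origin on the work surface. World frame = base frame: x ahead of the robot, y to its left, z up, the work surface at z = 0. Lengths are in m, angles in rad, forces in N, time in s.
With the tool pointing down it reaches from about 0.375 to 0.975 m from the base axis. Payload 3.8 kg.
Tool frame: the origin (TCP) lies midway between the tips of the shut fingers; the grasp point (between the pads) lies 19 mm behind it; z points along the fingers, y is the direction in which the jaws open and shut (so a half turn about z gives the same grasp; the last joint's range is limited). The gripper opens to 85 mm and grips with 20 to 120 N. Pads are 22 mm wide; open, the fingers measure 114 mm over their backs; the gripper's body (76 mm by 85 mm) begins 54 mm behind the grasp point. The pads swing forward as they close: fully open they stand 13 mm farther back than shut.
Start: joints at [1.289, 0.264, 1.604, -0, 1.274, -0.037], TCP at [0.164, 0.655, 0.231] pointing down, gripper open.
Joint ranges: [-2.63, 2.63], [-0.94, 2.18], [0.31, 2.57], [-1.31, 4.45], [0, 2.66], [-2.55, 2.55]. Speed limits (rad/s): [2.57, 2.57, 3.14, 3.14, 3.14, 3.14].

### API

Orientations are given as a 3x3 rotation matrix whose columns are the frame's x, y, z axes.
In Python, from bench import robot gives the robot as it stands.
- The arm moves only by the tool drive_tool, never from a script. Its argument "steps" is a list of rows, each a list of 3 entries, a list of its own where there are three numbers: the shift along the tool's x, y, z scaled (see below), then the turn, a rotation vector about the tool's x, y, z scaled (see below), then the closure, from 0 (fully open) to 1 (shut). In form: [[[x, y, z], [ax, ay, az], fingers], ...]. A call has 1 to 5 rows; each row is the pose to reach, as a shift and turn from the pose measured when the call began, along the tool's axes at that moment; what a row does not reach only later rows make up. The controller multiplies each number of a shift by 0.25 m and each number of a turn by 90 degrees. A row lasts 1/10 s, in which the tool goes at most 50 mm and 8.59 degrees, less where a joint would pass 70% of its speed; a pose out of reach is approached as far as the arm can. A call with a number of a shift or a turn outside -1 to 1 is refused whole. A call with a gripper value outside its range is refused whole. The fingers move at their own pace and stop on an object; the grip force is fixed at half the most. Time passes only in rows, so rows that repeat a pose let the fingers close. It gives the time, the measured TCP pose, the force and the opening at its end, in the units of the state.
- robot.get_state(): the state, without advancing time (a new reading comes with each control period).
- robot.snapshot(name): name is "scene" or "side" or "wrist"; returns a dict with "pixels" (420x560x3 uint8, red, green, blue), "K" (3x3 intrinsics, pixels), "position" and "attitude" of the camera in the world. Camera axes: x right, y up, looking along -z (the intrinsics and any distortion apply to the point x, -y, -z); pixel columns grow to the right and rows downward; lengths in m; the calibration is good to about 2 mm. A picture is of the moment at which its call begins. There is no depth.
- robot.job_done(): hands the job in, once; it reports no verdict.
Trained networks look in a picture, given as the dict that the camera call returned (one of the last four; its "shot" number tells which), for a name from the list of things; names that differ only in an ending like _2 or _b are one class to them, and where a whole thing is asked for, a point or a joint stands for the part that bears it (a point fixed in the world has none). Each returns a list of dicts, best first, with "score" (0 to 1); they miss things now and then, are a little off and sometimes report something else, mostly with a low value. They report only what shows in the picture. A call takes as long as a camera call. They do not tell look-alikes from the thing itself.
- robot.find_in(picture, target): "at" ([row, column] in pixels, amid what is visible of it).
- robot.outline_of(picture, target): "pixels" (420x560 bool, what is visible of it) and "at" ([row, column] in pixels, amid what is visible of it).
The state is a dict: "t": time; "joint_pos": joint angles; "dq": joint speeds; "joint_efforts": joint torques, N m; "eef_pos": TCP position; "orientation": TCP orientation; "contact_force": force on the tool from outside, world axes, zero at the start; "moment": the same for the moment, N m; "finger_gap": opening from 0.0 (shut) to 1.0 (fully open).
Only numpy, scipy, OpenCV 4.12 (cv2) and the standard library are available. Lean on these libraries where they do the work, as an engineer would, in place of code of your own. Each camera call takes 0.05 s, during which the arm holds its last target. There are 200 camera calls.

### The job

Pick up the spring tongs, close their leather jaws on the round-topped polished cap standing on the felt-faced board, and lift it upright until its foot is at least 6 cm clear of the board; finish while still holding it up in the tongs. Squeeze gently, the thin wall dents; never touch the cap with the gripper or the arm itself, and leave the cone, the pan, the tape and the tin where they are.

Things in the scene. Friction and masses are not known exactly. Their poses are not given: they have to be found in the camera images.
- tongs: spring tongs of bent steel strip, arms 20 mm tall, lying flat on the bench, 250 mm long, 0.11 kg, balanced near the origin. Origin midway between the black rubber sleeves, on the underside; x points forward to the jaws, y to the left arm, z up. Sleeves at x = -28 to 28 mm, bow joining the arms at x = -113 mm. Outside width over the sleeves: 51 mm sprung open, 30 mm with the jaws on the cap
- tongs_jaws (a point): point midway between the brown leather jaw faces, 112 mm ahead of the tongs' origin, 10 mm above the underside; axes as the tongs. The faces are 36 mm long (tongs' x = 94 to 130 mm, the front end) and 20 mm tall, 87 mm apart when open; they move about twice as far as the sleeves, and are parallel when 44 mm apart
- tongs_bow (a point): point at the rear of the tongs' bow, 113 mm behind the tongs' origin, 10 mm above the underside
- tongs_left (a joint): closing angle of the left arm about its hinge by the bow (105 mm behind the tongs' origin), rad: 0 sprung open, 0.10 when the jaws are 44 mm apart, 0.17 fully closed. The spring takes 5 N on each sleeve to start closing, 6 N at 0.10; of what the fingers push beyond that, about half reaches the jaws: 15 to 20 N on the sleeves is plenty
- tongs_right (a joint): the same for the right arm, rad
- cap: the polished spun aluminium cap, upright, mouth down: the round-topped one of the three bright parts on the board, straight wall of 44 mm diameter from 3 to 28 mm above its foot, a dome above to 48 mm, a 49 mm rolled bead in the lowest 3 mm. Weight 25 to 50 g. Origin at the centre of its foot, z up its axis. The wall dents if either jaw presses harder than 15 N (about 36 N of the fingers on the sleeves)
- cap_mid (a point): point on the cap's axis 20 mm above its foot, a good height for the middle of the jaws
- board: flat plywood board with a grey felt face, 160 mm (its x) by 370 mm (its y), 12 mm thick, fixed to the bench. Origin at the centre of its underside. The cap, the cone and the pan stand on it in a row along its y, about 120 mm apart, in any order
- cone: spun aluminium cone, 62 mm wide at the foot, 20 mm at the flat top, 56 mm tall; stays where it is. Origin at the centre of its foot
- pan: shallow spun aluminium pan with a flat flange, 72 mm wide, 15 mm tall; stays where it is. Origin at the centre of its underside
- tape: roll of brown tape lying flat, 96 mm wide, 25 mm tall, beyond the board; stays where it is. Origin at the centre of its underside
- tin: open round steel tin, 90 mm wide, 22 mm tall, on the bench to the right; stays where it is. Origin at the centre of its underside
Things that resemble listed ones, but are neither listed nor needed, are in the scene too. What is shaped like the cap but blue or pink is not meant.

How it is judged:
On the way, in this order (a step that is already met when the one before it is completed fails the run):
1. the tongs are lifted off the bench by the gripper, bow and jaws clear (height (world z) of each of tongs_bow, tongs_jaws above 0.02 m and contact force between the fingers and tongs above 1 N), for 0.2 s.
2. the jaws of the tongs are closed on the cap (contact force between tongs and cap above 0.5 N and distance between cap_mid and tongs_jaws below 0.025 m and value of joint each of tongs_left, tongs_right above 0.05 rad and contact force between the fingers and tongs above 1 N), for 0.2 s.
At the end, for the whole second after the job is handed in: The cap's foot is at least 60 mm above the board (72 mm above the bench), its axis within 0.4 rad of upright, still, held between the jaws (its middle within 25 mm of the jaw centre), the tongs held in the fingers, bow 30 mm or more off the bench, not touching the board (height (world z) of cap above 0.072 m and angle between cap's own z axis and vertical below 0.4 rad and distance between cap_mid and tongs_jaws below 0.025 m and contact force between tongs and cap above 0.5 N and contact force between the fingers and tongs above 1 N and contact force between tongs and board below 0.1 N and height (world z) of tongs_bow above 0.03 m and linear speed of cap below 0.05 m/s); the arm keeps its last pose, push and grip.
It fails at once if the cap is dented: the two jaws together press on it with over 30 N (contact force between tongs and cap above 30 N).
It fails at once if the gripper or arm touches the cap (contact force between any of the fingers, the arm and cap above 0.2 N).
It fails at once if the cone, pan, tape or tin is moved by more than 15 mm (distance of any of cone, pan, tape, tin from where it was at the start of the episode above 0.015 m).
It also fails if it takes over 38 s, if anything falls off the work surface, if the arm or the gripper's body presses on something with over 40 N, if the wrist force passes 120 N, or if a joint passes its speed limit or range.

## Working session

There is one attempt and no reset: what is moved stays moved. The work goes in short steps, Python scripts to look and compute and a tool call to move; the robot and the scene stay as the last step left them, time stands still between calls to the robot, and variables do not carry over. Pictures are saved under pics/ and viewed, about 8 in all and at most 12, crops included, and the job is handed in when it is done.

Besides the shell and the picture viewer there is one more tool, called after "Emit:" as name(argument=value, ...) on one line, values as JSON. drive_tool: Moves the arm, as the interface text tells. Shifts and turns lie within -1 to 1; 1 stands for 0.25 m of shift or 90 degrees of turn. Its arguments: {"type":"object","properties":{"steps":{"type":"array","items":{"type":"array"}}},"required":["steps"]}

```bash
ls; mkdir -p pics; cat > h.py <<'E'
import numpy as np, cv2
from bench import robot
def save(p,n,crop=None,s=1):
    im=p["pixels"][:,:,::-1]
    if crop: r0,r1,c0,c1=crop; im=im[r0:r1,c0:c1]
    cv2.imwrite(f"pics/{n}.png",cv2.resize(im,None,fx=s,fy=s,interpolation=cv2.INTER_CUBIC))
def ray(p,rc):
    K=np.array(p["K"]);d=np.linalg.inv(K)@[rc[1],rc[0],1.]
    d=np.array([d[0],-d[1],-d[2]]);return np.array(p["position"]),np.array(p["attitude"])@d
def onz(p,rc,z):
    o,d=ray(p,rc);return o+d*(z-o[2])/d[2]
def proj(p,X):
    q=np.array(p["attitude"]).T@(np.array(X)-np.array(p["position"]))
    u=np.array(p["K"])@[q[0],-q[1],-q[2]];return np.array([u[1]/u[2],u[0]/u[2]])
E
python3 - <<'E'
from h import *
np.set_printoptions(precision=3,suppress=True)
P={n:robot.snapshot(n) for n in("scene","side")}
for n,p in P.items():
    save(p,n+"0",s=1.4); print(n,[k for k in p],np.array(p["position"]),np.array(p["attitude"]).tolist(),np.array(p["K"]).tolist())
    for t in("tongs","tongs_jaws","tongs_bow","cap","board","cone","pan","tape","tin"):
        for f in robot.find_in(p,t)[:4]: print(n,t,np.round(f["at"]),round(f["score"],2),onz(p,f["at"],0.012))
E
```

```text
pics
scene ['pixels', 'K', 'position', 'attitude', 'shot'] [ 1.214 -0.81   0.876] [[0.7544546719024346, -0.3966075271557432, 0.5229728649251278], [0.6561266568269503, 0.47661468789164013, -0.5850950773054271], [-0.01720343703098283, 0.7845641520547321, 0.6198089488422702]] [[488.04937724774675, 0.0, 276.41887807979265], [0.0, 488.04937724774675, 214.39902575115994], [0.0, 0.0, 1.0]]
scene tongs [173. 342.] 0.69 [0.505 0.298 0.012]
scene tongs [287. 153.] 0.23 [ 0.44  -0.398  0.012]
scene tongs_jaws [172. 345.] 0.56 [0.51  0.31  0.012]
scene tongs_bow [170. 343.] 0.95 [0.497 0.317 0.012]
scene cap [319. 188.] 0.97 [ 0.58  -0.409  0.012]
scene cap [274. 229.] 0.96 [ 0.551 -0.249  0.012]
scene cap [341. 212.] 0.96 [ 0.667 -0.414  0.012]
scene cap [246. 164.] 0.66 [ 0.343 -0.286  0.012]
scene board [267. 268.] 0.67 [ 0.607 -0.169  0.012]
scene board [202. 402.] 0.52 [0.729 0.288 0.012]
scene cone [169. 346.] 0.62 [0.503 0.326 0.012]
scene cone [233. 306.] 0.57 [ 0.598 -0.003  0.012]
scene pan [256. 274.] 0.88 [ 0.593 -0.129  0.012]
scene tape [211. 403.] 0.67 [0.752 0.25  0.012]
scene ti
[... 468 characters left out ...]

side tongs [352. 276.] 0.32 [0.516 0.327 0.012]
side tongs_jaws [333. 278.] 0.74 [0.513 0.285 0.012]
side tongs_jaws [143. 308.] 0.67 [ 0.439 -0.407  0.012]
side tongs_bow [331. 282.] 0.57 [0.506 0.281 0.012]
side cap [140. 270.] 0.64 [ 0.563 -0.422  0.012]
side cap [139. 240.] 0.63 [ 0.664 -0.42   0.012]
side cap [161. 339.] 0.57 [ 0.345 -0.313  0.012]
side cap [160. 264.] 0.48 [ 0.578 -0.304  0.012]
side board [202. 253.] 0.73 [ 0.596 -0.107  0.012]
side board [312. 160.] 0.46 [0.762 0.248 0.012]
side cone [226. 247.] 0.94 [ 0.605 -0.014  0.012]
side cone [164. 268.] 0.49 [ 0.564 -0.282  0.012]
side tape [308. 168.] 0.85 [0.747 0.239 0.012]
side tin [143. 308.] 0.77 [ 0.439 -0.411  0.012]
```

View pics/scene0.png

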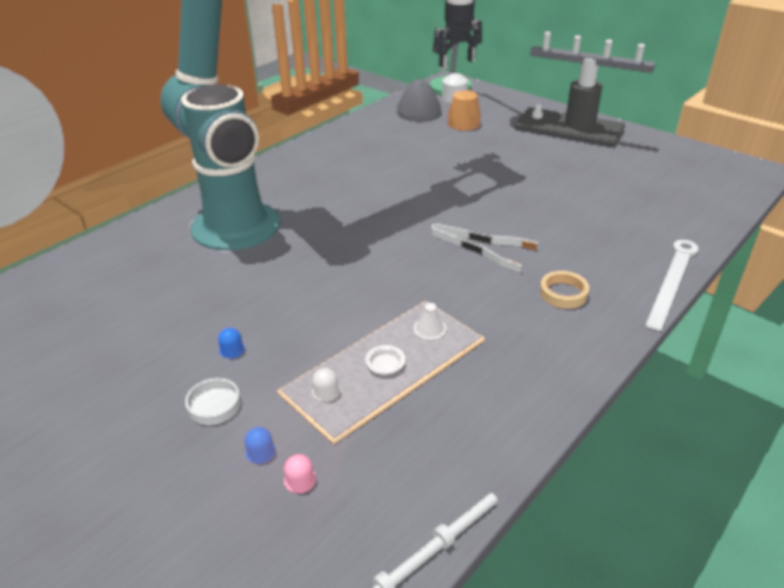

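View pics/side0.png

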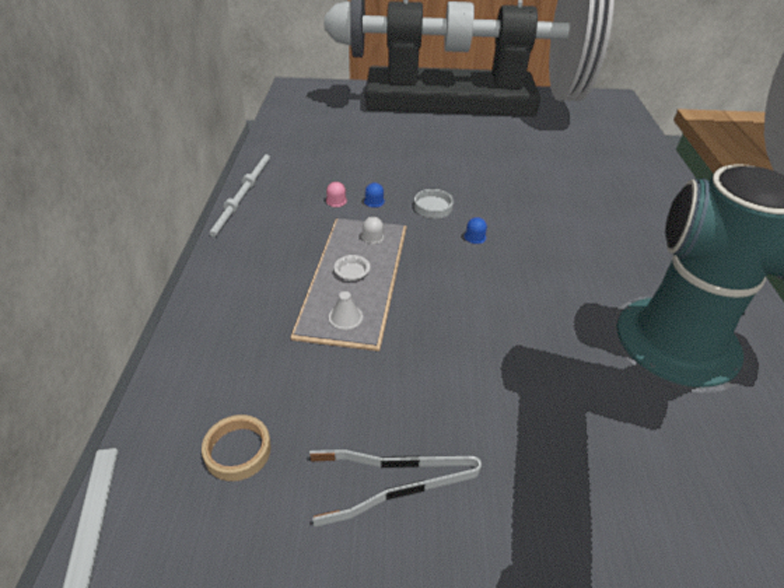

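Likely confusions in the scene view (784 px wide): the polished cap is at (col 325, row 384) on the board. The blue caps are at (231,342) and (259,444), the pink one at (299,473), and the cone at (430,320). The tongs lie at (485,243), with their jaws toward +x. Next I'll measure the tongs and the cap.

```bash
python3 - <<'E'
from h import *
np.set_printoptions(precision=3,suppress=True)
s=robot.snapshot("side"); c=robot.snapshot("scene")
# tongs: key points read from the side view, top edge ~z=.02
for n,rc in dict(bow=(465,480),slL=(463,400),slR=(491,406),jL=(456,311),jR=(521,315)).items():
    print(n,onz(s,np.array(rc)/1.4,0.015))
m=robot.outline_of(s,"tongs")[0]; print(m["score"],m["pixels"].sum())
# sleeves = dark pixels inside dilated outline
k=cv2.dilate(m["pixels"].astype(np.uint8),np.ones((3,3)))
g=s["pixels"].max(2); d=(k>0)&(g<45)
n,l,st,ce=cv2.connectedComponentsWithStats(d.astype(np.uint8))
for i in range(1,n):
    if st[i,4]>15: print("dark",st[i],onz(s,ce[i][::-1],0.012))
def tri(a,b):
    o1,d1=ray(s,a);o2,d2=ray(c,b)
    A=np.c_[d1,-d2];x=np.linalg.lstsq(A,o2-o1,rcond=None)[0]
    return (o1+d1*x[0]+o2+d2*x[1])/2, np.linalg.norm(o1+d1*x[0]-o2-d2*x[1])
def nearest(p,t,rc):
    return min(robot.outline_of(p,t),key=lambda f:np.hypot(*(np.array(f["at"])-rc)))
for t,a,b in(("cap",(164,266),(274,232)),("pan",(191,251),(257,275)),("cone",(221,247),(231,307))):
    fa,fb=nearest(s,t,a),nearest(c,t,b); print(t,fa["at"],fb["at"],*tri(fa["at"],fb["at"]))
save(c,"capcrop",(240,360,150,330),4)
E
```

```text
bow [0.384 0.279 0.015]
slL [0.499 0.281 0.015]
slR [0.49  0.324 0.015]
jL [0.628 0.276 0.015]
jR [0.61  0.372 0.015]
0.91 1722
dark [273 329  26   5 100] [0.499 0.28  0.012]
dark [277 347  26   9 103] [0.491 0.323 0.012]
cap [138.4, 267.1] [316.2, 187.3] [ 0.577 -0.409  0.022] 0.006426382582710797Traceback (most recent call last):
  File "<stdin>", line 21, in <module>
  File "<stdin>", line 19, in nearest
ValueError: min() iterable argument is empty
```

```bash
cat >> h.py <<'E'
from scipy.spatial.transform import Rotation as R
def down(yaw,flip=False):  # tool z down; tool x along yaw (or opposite)
    a=np.radians(yaw)+(np.pi if flip else 0)
    x=np.array([np.cos(a),np.sin(a),0]);z=np.array([0,0,-1.]);return np.c_[x,np.cross(z,x),z]
def goto(pos,Rt):
    s=robot.get_state();R0=np.array(s["orientation"]);
    print("shift",np.round(R0.T@(np.array(pos)-np.array(s["eef_pos"]))/.25,3),"turn",np.round(R.from_matrix(R0.T@Rt).as_rotvec()/(np.pi/2),3),"t",s["t"])
E
python3 - <<'E'
from h import *
np.set_printoptions(precision=3,suppress=True)
s=robot.get_state();print({k:np.array(v) for k,v in s.items()})
for f in(0,1):goto([.46,.295,.25],down(10.6,f))
c=robot.snapshot("scene");save(c,"capcrop",(240,360,150,330),4)
sd=robot.snapshot("side")
# cap hand pixels: foot centre and dome top in both views
print("foot scene",onz(c,(395/1.4,326/1.4),.012),"foot side",onz(sd,(240/1.4,373/1.4),.012))
print("top scene",onz(c,(369/1.4,323/1.4),.06),"top side",onz(sd,(217/1.4,374/1.4),.06))
E
```

```text
{'t': array(1.3), 'joint_pos': array([ 1.289,  0.264,  1.604,  0.   ,  1.274, -0.037]), 'dq': array([ 0.   , -0.   ,  0.001,  0.001,  0.001, -0.002]), 'joint_efforts': array([ -0.001, -51.508, -36.771,   0.   ,   0.001,  -0.   ]), 'eef_pos': array([0.164, 0.655, 0.231]), 'orientation': array([[-0.97 ,  0.242, -0.   ],
       [ 0.242,  0.97 ,  0.   ],
       [ 0.   ,  0.   , -1.   ]]), 'contact_force': array([-0.455, -0.398,  0.79 ]), 'moment': array([0.023, 0.065, 0.006]), 'finger_gap': array(1.)}
shift [-1.499 -1.109 -0.075] turn [-0.    -0.     1.726] t 1.3
shift [-1.499 -1.109 -0.075] turn [ 0.    -0.    -0.274] t 1.3
foot scene [ 0.578 -0.262  0.012] foot side [ 0.567 -0.247  0.012]
top scene [ 0.565 -0.253  0.06 ] top side [ 0.566 -0.263  0.06 ]
```

View pics/capcrop.png

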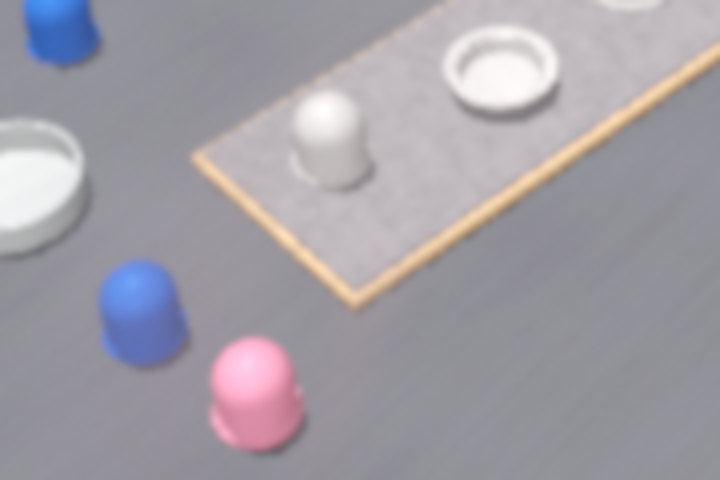

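The crop confirms the silver dome on the board at crop (330,140); the blue and pink look-alikes stand off the board. Now I'll move above the tongs.

Emit:
drive_tool(steps=[[[-0.2,-0.15,0],[0,0,-0.05],0],[[-0.4,-0.3,0],[0,0,-0.1],0],[[-0.6,-0.45,0],[0,0,-0.15],0],[[-0.8,-0.6,0],[0,0,-0.2],0],[[-0.9,-0.68,0],[0,0,-0.25],0]])

```text
t: 1.9
eef_pos: [0.3218, 0.459, 0.2315]
orientation: [[-0.989, -0.151, 0.001], [-0.151, 0.989, 0.0], [-0.001, 0.0, -1.0]]
contact_force: [0.4, 0.1, 0.7]
finger_gap: 0.997
```

```bash
python3 - <<'E'
from h import *
goto([.495,.302,.2],down(10.6,1))
E
```

```text
shift [-0.59  -0.726  0.126] turn [ 0.     0.    -0.021] t 1.9
```

Emit:
drive_tool(steps=[[[-0.15,-0.18,0.03],[0,0,-0.02],0],[[-0.3,-0.36,0.06],[0,0,-0.02],0],[[-0.45,-0.55,0.1],[0,0,-0.02],0],[[-0.59,-0.726,0.126],[0,0,-0.02],0],[[-0.59,-0.726,0.126],[0,0,-0.02],0]])

```text
t: 2.4
eef_pos: [0.4968, 0.2996, 0.1998]
orientation: [[-0.984, -0.181, 0.001], [-0.181, 0.984, 0.0], [-0.001, -0.0, -1.0]]
contact_force: [0.4, 0.1, 0.4]
finger_gap: 1.0
```

```bash
python3 - <<'E'
from h import *
np.set_printoptions(precision=4,suppress=True)
w=robot.snapshot("wrist"); save(w,"w1",s=1.3); print(np.array(w["position"]),robot.get_state()["eef_pos"])
m=robot.outline_of(w,"tongs")
for f in m[:2]: print(f["score"],f["at"],f["pixels"].sum())
k=cv2.dilate(m[0]["pixels"].astype(np.uint8),np.ones((5,5)))
d=(k>0)&(w["pixels"].max(2)<45)
n,l,st,ce=cv2.connectedComponentsWithStats(d.astype(np.uint8))
for i in range(1,n):
    if st[i,4]>100: print("dark",st[i],onz(w,ce[i][::-1],0.015))
E
```

```text
[0.4169 0.2849 0.3421] [0.5    0.2961 0.1991]
0.84 [181.3, 258.6] 2797
```

View pics/w1.png

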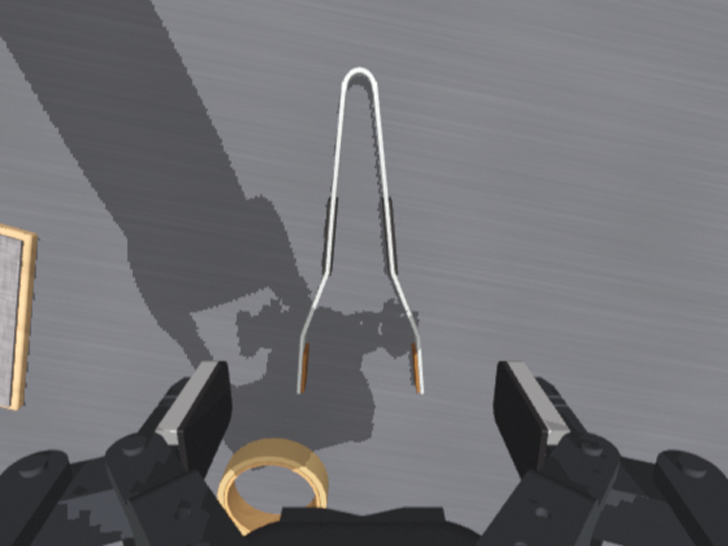

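The wrist view shows the tongs axis nearly vertical in the picture. The bow is at (360,68), the sleeves span rows 197 to 272, and the jaw fronts are at (300,392) and (422,392).

```bash
python3 - <<'E'
from h import *
np.set_printoptions(precision=4,suppress=True)
w=robot.snapshot("wrist")
P={n:onz(w,np.array(rc)/1.3,.02) for n,rc in dict(bow=(68,360),a1=(197,334),a2=(272,327),b1=(197,386),b2=(272,396),j1=(392,300),j2=(392,422)).items()}
for n,v in P.items(): print(n,v)
o=(P['a1']+P['a2']+P['b1']+P['b2'])/4; j=(P['j1']+P['j2'])/2; ax=j-P['bow']
yaw=np.degrees(np.arctan2(ax[1],ax[0])); u=ax/np.linalg.norm(ax)
print("o",o,"len",np.linalg.norm(ax),"yaw",yaw,"from bow",P['bow']+.113*u,"from jaws",j-.130*u)
s=robot.get_state();print(s["eef_pos"])
oo=(P['bow']+.113*u+j-.13*u)/2
goto([oo[0],oo[1],.018],down(yaw,1))
E
```

```text
bow [0.3848 0.2762 0.02  ]
a1 [0.4695 0.2728 0.02  ]
a2 [0.525  0.2765 0.02  ]
b1 [0.4631 0.3086 0.02  ]
b2 [0.5159 0.3265 0.02  ]
j1 [0.6294 0.2706 0.02  ]
j2 [0.6119 0.3675 0.02  ]
o [0.4934 0.2961 0.02  ] len 0.23972745721694 yaw 10.294333527245806 from bow [0.496  0.2964 0.02  ] from jaws [0.4928 0.2958 0.02  ]
[0.4963 0.3    0.1996]
shift [ 0.01  -0.014  0.726] turn [ 0. -0. -0.] t 2.55
```

Emit:
drive_tool(steps=[[[0.008,-0.014,0.2],[0,0,0],0],[[0.008,-0.014,0.4],[0,0,0],0],[[0.008,-0.014,0.58],[0,0,0],0],[[0.008,-0.014,0.7],[0,0,0],0],[[0.008,-0.014,0.73],[0,0,0],0]])

```text
t: 3.05
eef_pos: [0.4905, 0.2955, 0.0129]
orientation: [[-0.984, -0.179, -0.008], [-0.179, 0.984, -0.003], [0.008, -0.002, -1.0]]
contact_force: [-0.1, -0.7, -0.4]
finger_gap: 1.0
```

```bash
python3 - <<'E'
from h import *
for i in range(3): print(robot.get_state()["eef_pos"])
goto([.4945,.296,.004],down(10.3,1))
E
```

```text
[0.49054009 0.29549511 0.01293973]
[0.49054009 0.29549511 0.01293973]
[0.49054009 0.29549511 0.01293973]
shift [-0.016 -0.001  0.036] turn [-0.001 -0.005  0.   ] t 3.05
```

Descend the rest of the way, then close in stages.

Emit:
drive_tool(steps=[[[-0.012,0,0.036],[0,-0.005,0],0.2],[[-0.012,0,0.036],[0,-0.005,0],0.3],[[-0.012,0,0.036],[0,-0.005,0],0.4],[[-0.012,0,0.036],[0,-0.005,0],0.4],[[-0.012,0,0.036],[0,-0.005,0],0.4]])

```text
t: 3.55
eef_pos: [0.4945, 0.2966, 0.0054]
orientation: [[-0.984, -0.179, 0.003], [-0.179, 0.984, -0.001], [-0.002, -0.001, -1.0]]
contact_force: [0.2, -0.8, -0.7]
finger_gap: 0.601
```

Emit:
drive_tool(steps=[[[0,0,0],[0,0,0],0.45],[[0,0,0],[0,0,0],0.5],[[0,0,0],[0,0,0],0.5],[[0,0,0],[0,0,0],0.5]])

```text
t: 3.95
eef_pos: [0.4954, 0.2969, 0.0065]
orientation: [[-0.984, -0.179, 0.004], [-0.179, 0.984, -0.0], [-0.004, -0.001, -1.0]]
contact_force: [0.3, -0.3, 6.1]
finger_gap: 0.504
```

Emit:
drive_tool(steps=[[[0,0,-0.04],[0,0,0],0.5],[[0,0,-0.12],[0,0,0],0.5],[[0,0,-0.25],[0,0,0],0.5],[[0,0,-0.4],[0,0,0],0.5],[[0,0,-0.5],[0,0,0],0.5]])

```text
t: 4.45
eef_pos: [0.4955, 0.2973, 0.1342]
orientation: [[-0.984, -0.179, 0.006], [-0.179, 0.984, 0.001], [-0.006, -0.0, -1.0]]
contact_force: [0.9, 0.4, -0.5]
finger_gap: 0.497
```

```bash
python3 - <<'E'
from h import *
s=robot.get_state();print(s["t"],s["eef_pos"],s["contact_force"],s["finger_gap"])
w=robot.snapshot("wrist");a=robot.snapshot("side")
im=np.hstack([cv2.resize(w["pixels"],(400,300)),cv2.resize(a["pixels"][200:410,120:400],(400,300))])
cv2.imwrite("pics/lift.png",im[:,:,::-1])
E
```

```text
4.45 [0.49550815 0.29726265 0.13423039] [ 0.94837873  0.43348321 -0.54993976] 0.4965908637995165
```

View pics/lift.png

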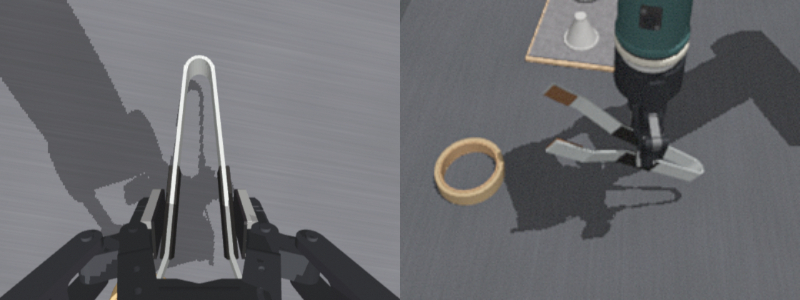

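```bash
cat > pitch.py <<'E'
from h import *
def onplane(p,rc,o,n):
    c,d=ray(p,rc);return c+d*((o-c)@n)/(d@n)
E
python3 - <<'E'
from pitch import *
np.set_printoptions(precision=4,suppress=True)
a=robot.snapshot("side");s=robot.get_state();T=np.array(s["eef_pos"]);M=np.array(s["orientation"])
f=lambda r,c:(200+r*.7,120+(c-400)*.7)
ux=-M[:,0];n=M[:,1]
for nm,rc in dict(bow=f(170,702),).items():
    q=onplane(a,rc,T,n);print(nm,q,(q-T)@ux)
for sgn,rc in((1,f(147,552)),(-1,f(90,547)),(1,f(158,552)),(-1,f(98,545))):
    q=onplane(a,rc,T+sgn*.035*n,n);print("jaw",sgn,q,(q-T)@ux)
w=robot.snapshot("wrist")
for z in(.08,.1,.12,.13,.14,.15,.16): print(z,proj(w,[*(T+ -.113*ux)[:2],z])/1.4)
save(a,"sidecrop",(220,360,200,360),5)
E
```

```text
bow [0.413  0.2826 0.0664] -0.0852407482578478
jaw 1 [0.597  0.3516 0.2085] 0.10936948264214176
jaw -1 [0.6109 0.283  0.2214] 0.11088054222471803
jaw 1 [0.5984 0.3518 0.1875] 0.110552296213544
jaw -1 [0.6142 0.2836 0.2073] 0.11410823024444854
0.08 [ 19.0676 199.0376]
0.1 [ 13.4263 199.0592]
0.12 [  6.2304 199.0868]
0.13 [  1.8336 199.1036]
0.14 [ -3.2658 199.1231]
0.15 [ -9.2509 199.146 ]
0.16 [-16.3746 199.1733]
```

View pics/sidecrop.png

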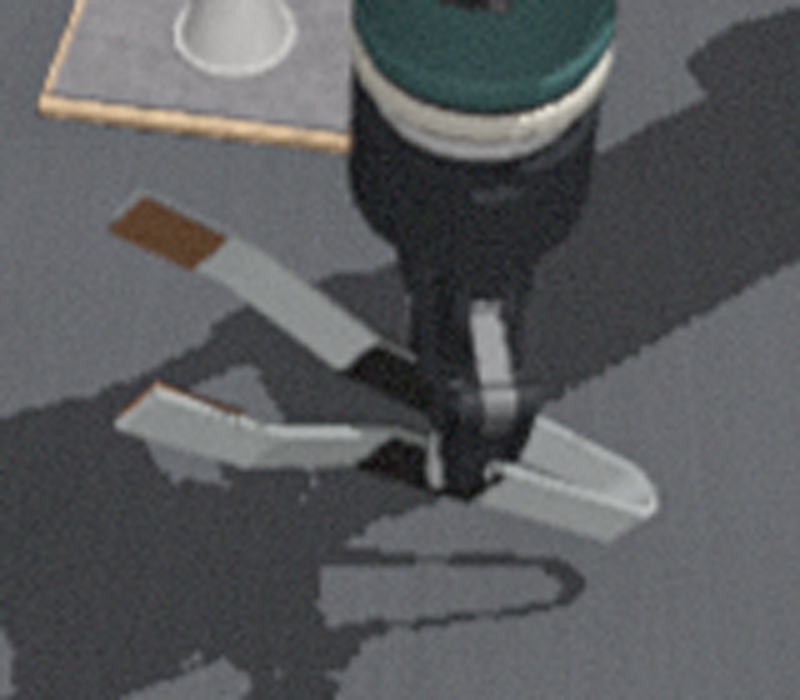

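The tongs pitched about 30° jaws-up. The splayed arms touch only the pads' front edge, so the effective grip sits ahead of the balance point. I'll set them down, then regrip about 10 mm further back and a bit tighter so the pads sit flatter.

Emit:
drive_tool(steps=[[[0,0,0.15],[0,0,0],0.5],[[0,0,0.28],[0,0,0],0.5],[[0,0,0.38],[0,0,0],0.5],[[0,0,0.46],[0,0,0],0.5],[[0,0,0.505],[0,0,0],0.5]])

```text
t: 5.15
eef_pos: [0.4923, 0.2951, 0.0017]
orientation: [[-0.984, -0.179, -0.002], [-0.179, 0.984, -0.003], [0.002, -0.003, -1.0]]
contact_force: [-2.6, -2.8, 8.7]
finger_gap: 0.502
```

Emit:
drive_tool(steps=[[[0,0,0],[0,0,0],0.5],[[0,0,0],[0,0,0],0.3],[[0,0,0],[0,0,0],0.2],[[0,0,-0.1],[0,0,0],0],[[0,0,-0.4],[0,0,0],0]])

```text
t: 5.65
eef_pos: [0.4882, 0.2931, 0.0725]
orientation: [[-0.984, -0.179, -0.011], [-0.179, 0.984, -0.009], [0.013, -0.006, -1.0]]
contact_force: [1.3, 0.6, 0.8]
finger_gap: 1.001
```

Emit:
drive_tool(steps=[[[0,0,-0.2],[0,0,0],0],[[0,0,-0.35],[0,0,0],0],[[0,0,-0.35],[0,0,0],0]])

```text
t: 5.95
eef_pos: [0.4933, 0.2961, 0.1675]
orientation: [[-0.984, -0.179, -0.0], [-0.179, 0.984, -0.002], [0.001, -0.002, -1.0]]
contact_force: [0.4, 0.4, 0.3]
finger_gap: 1.0
```

```bash
python3 - <<'E'
from h import *
w=robot.snapshot("wrist"); save(w,"w2",s=1.3); print(robot.get_state()["eef_pos"],w["position"])
E
```

```text
[0.49155665 0.29507604 0.16412615] [0.41360404 0.28188332 0.30983458]
```

View pics/w2.png

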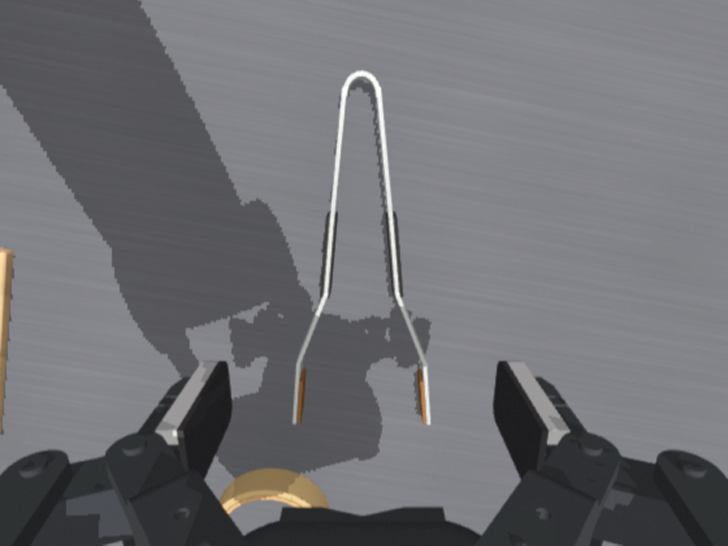

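The tongs lie flat again. The bow is at (361,72), the jaw fronts are at (296,423) and (430,423), and the sleeves span rows 212 to 296.

```bash
python3 - <<'E'
from h import *
np.set_printoptions(precision=4,suppress=True)
w=robot.snapshot("wrist")
P={n:onz(w,np.array(rc)/1.3,.02) for n,rc in dict(bow=(72,361),j1=(423,296),j2=(423,430),a1=(212,331),a2=(296,323),b1=(212,390),b2=(296,400)).items()}
j=(P['j1']+P['j2'])/2; ax=j-P['bow'];u=ax/np.linalg.norm(ax)
yaw=np.degrees(np.arctan2(ax[1],ax[0]))
print("len",np.linalg.norm(ax),"yaw",yaw,P['bow']+.113*u,j-.13*u,"sleeves",(P['a1']+P['a2']+P['b1']+P['b2'])/4)
o=(P['bow']+.113*u+j-.13*u)/2-.010*u;print(o,robot.get_state()["eef_pos"])
goto([o[0],o[1],.02],down(yaw,1))
E
```

```text
len 0.23718103146119704 yaw 10.604758821716143 [0.4944 0.2948 0.02  ] [0.4887 0.2938 0.02  ] sleeves [0.491  0.2935 0.02  ]
[0.4817 0.2925 0.02  ] [0.4898 0.2941 0.1614]
shift [0.027 0.002 0.566] turn [-0.004 -0.006 -0.003] t 6.05
```

Emit:
drive_tool(steps=[[[0.027,0.002,0.2],[0,0,0],0],[[0.027,0.002,0.35],[0,0,0],0.1],[[0.027,0.002,0.48],[0,0,0],0.2],[[0.027,0.002,0.56],[0,0,0],0.2],[[0.027,0.002,0.56],[0,0,0],0.2]])

```text
t: 6.55
eef_pos: [0.4764, 0.2894, 0.0154]
orientation: [[-0.984, -0.179, -0.02], [-0.179, 0.984, -0.013], [0.022, -0.01, -1.0]]
contact_force: [-1.1, 0.5, 0.2]
finger_gap: 0.802
```

```bash
python3 - <<'E'
from h import *
goto([.4817,.2925,.004],down(10.5,1))
E
```

```text
shift [-0.024  0.009  0.045] turn [-0.006 -0.014 -0.002] t 6.55
```

Emit:
drive_tool(steps=[[[-0.022,0.008,0.02],[-0.006,-0.014,0],0.3],[[-0.022,0.008,0.045],[-0.006,-0.014,0],0.4],[[-0.022,0.008,0.045],[-0.006,-0.014,0],0.4],[[-0.022,0.008,0.045],[-0.006,-0.014,0],0.5],[[-0.022,0.008,0.045],[-0.006,-0.014,0],0.58]])

```text
t: 7.05
eef_pos: [0.4824, 0.2928, 0.0053]
orientation: [[-0.984, -0.179, 0.002], [-0.179, 0.984, 0.001], [-0.002, 0.001, -1.0]]
contact_force: [-0.5, -0.1, 1.9]
finger_gap: 0.422
```

Emit:
drive_tool(steps=[[[0,0,0],[0,0,0],0.58],[[0,0,0],[0,0,0],0.58],[[0,0,-0.02],[0,0,0],0.58],[[0,0,-0.06],[0,0,0],0.58],[[0,0,-0.1],[0,0,0],0.58]])

```text
t: 7.55
eef_pos: [0.4822, 0.2927, 0.031]
orientation: [[-0.984, -0.179, 0.002], [-0.179, 0.984, 0.001], [-0.002, 0.0, -1.0]]
contact_force: [0.1, -0.4, -1.0]
finger_gap: 0.42
```

Emit:
drive_tool(steps=[[[0,0,-0.05],[0,0,0],0.58],[[0,0,-0.1],[0,0,0],0.58],[[0,0,-0.15],[0,0,0],0.58],[[0,0,-0.2],[0,0,0],0.58]])

```text
t: 7.95
eef_pos: [0.4823, 0.2928, 0.0825]
orientation: [[-0.984, -0.179, 0.003], [-0.179, 0.984, 0.001], [-0.003, 0.001, -1.0]]
contact_force: [0.1, 0.6, -1.1]
finger_gap: 0.425
```

```bash
python3 - <<'E'
from h import *
s=robot.get_state();print(s["t"],s["eef_pos"],s["finger_gap"])
a=robot.snapshot("side");w=robot.snapshot("wrist")
im=np.hstack([cv2.resize(w["pixels"],(400,300)),cv2.resize(a["pixels"][220:370,180:380],(400,300),interpolation=2)])
cv2.imwrite("pics/lift2.png",im[:,:,::-1])
E
```

```text
7.95 [0.48233128 0.29277162 0.08253334] 0.4253500584253248
```

View pics/lift2.png

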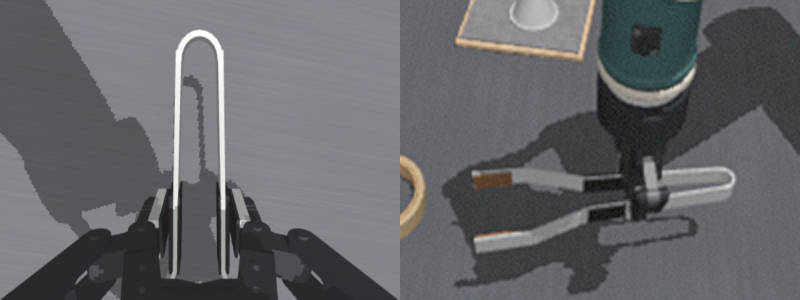

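The grip is now level: bow and jaws show at the same height in the side view. Next I'll travel to a viewing waypoint beside the cap.

```bash
python3 - <<'E'
from h import *
goto([.50,.22,.15],down(10.3,1))
goto([.60,-.17,.22],down(-20,1))
E
```

```text
shift [-0.012 -0.301 -0.265] turn [0.001 0.004 0.   ] t 8.05
shift [-0.128 -1.907 -0.547] turn [0.002 0.004 0.337] t 8.05
```

Emit:
drive_tool(steps=[[[0,-0.05,-0.06],[0,0,0.02],0.58],[[-0.01,-0.15,-0.15],[0,0,0.04],0.58],[[-0.02,-0.27,-0.26],[0,0,0.06],0.58],[[-0.03,-0.4,-0.36],[0,0,0.08],0.58],[[-0.04,-0.53,-0.44],[0,0,0.1],0.58]])

```text
t: 8.55
eef_pos: [0.5172, 0.163, 0.1958]
orientation: [[-1.0, -0.021, 0.008], [-0.021, 1.0, 0.003], [-0.008, 0.003, -1.0]]
contact_force: [0.2, 0.2, -1.4]
finger_gap: 0.423
```

Emit:
drive_tool(steps=[[[-0.02,-0.2,-0.1],[0,0,0.02],0.58],[[-0.03,-0.33,-0.14],[0,0,0.05],0.58],[[-0.04,-0.46,-0.17],[0,0,0.08],0.58],[[-0.05,-0.59,-0.17],[0,0,0.11],0.58],[[-0.06,-0.72,-0.17],[0,0,0.14],0.58]])

```text
t: 9.05
eef_pos: [0.5354, -0.0189, 0.2389]
orientation: [[-0.98, 0.201, 0.008], [0.201, 0.98, 0.003], [-0.008, 0.004, -1.0]]
contact_force: [0.8, 0.3, -1.0]
finger_gap: 0.421
```

```bash
python3 - <<'E'
from h import *
s=robot.get_state();print(s["eef_pos"],s["finger_gap"],s["joint_pos"])
goto([.60,-.17,.22],down(-20,1))
E
```

```text
[ 0.53536421 -0.01892633  0.23889192] 0.42110814877718894 [-0.08406418 -0.01080067  1.8974199   0.0036178   1.24683283 -1.45345995]
shift [-0.374 -0.54   0.076] turn [0.003 0.005 0.093] t 9.05
```

Emit:
drive_tool(steps=[[[-0.08,-0.14,0.02],[0,0,0.03],0.58],[[-0.17,-0.27,0.04],[0,0,0.06],0.58],[[-0.26,-0.4,0.06],[0,0,0.09],0.58],[[-0.34,-0.5,0.08],[0,0,0.09],0.58],[[-0.37,-0.54,0.08],[0,0,0.09],0.58]])

```text
t: 9.55
eef_pos: [0.5986, -0.1731, 0.2181]
orientation: [[-0.94, 0.341, 0.007], [0.341, 0.94, 0.002], [-0.005, 0.004, -1.0]]
contact_force: [-0.4, 0.7, -1.5]
finger_gap: 0.422
```

Emit:
drive_tool(steps=[[[0,0,0],[0,0,0],0.58],[[0,0,0],[0,0,0],0.58]])

```text
t: 9.75
eef_pos: [0.5979, -0.173, 0.2181]
orientation: [[-0.94, 0.342, 0.006], [0.342, 0.94, 0.003], [-0.004, 0.005, -1.0]]
contact_force: [0.2, 0.4, -0.6]
finger_gap: 0.421
```

```bash
python3 - <<'E'
from h import *
np.set_printoptions(precision=4,suppress=True)
w=robot.snapshot("wrist");print(robot.get_state()["eef_pos"],np.array(w["position"]))
save(w,"w3",s=1.3)
for t in("cap","pan","cone"):
  for f in robot.outline_of(w,t)[:5]: print(t,round(f["score"],2),f["at"],onz(w,f["at"],.032),f["pixels"].sum())
E
```

```text
[ 0.598  -0.1723  0.2183] [ 0.5209 -0.1462  0.3601]
cap 0.78 [183.8, 181.8] [ 0.5667 -0.2597  0.032 ] 2276
cap 0.76 [237.7, 49.0] [ 0.5716 -0.4084  0.032 ] 2428
cap 0.32 [127.2, 434.2] [ 0.5972 -0.0216  0.032 ] 3629
pan 0.73 [175.8, 318.6] [ 0.6041 -0.1345  0.032 ] 3423
cone 0.76 [128.8, 435.9] [ 0.5992 -0.0205  0.032 ] 3488
```

View pics/w3.png

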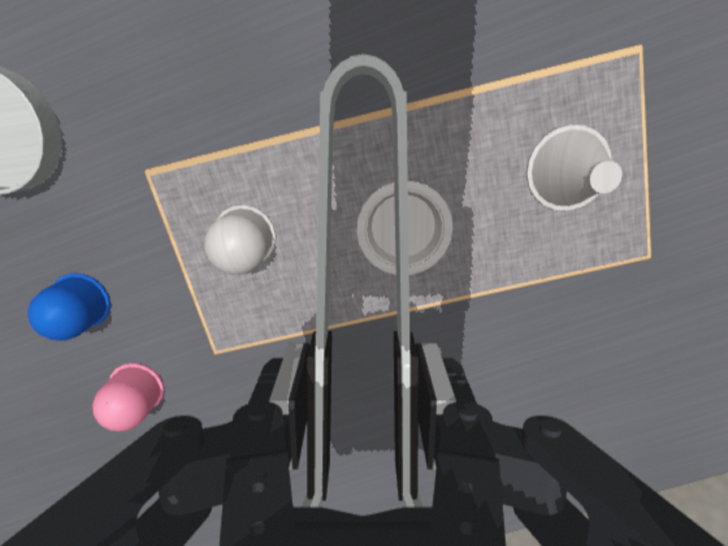

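```bash
python3 - <<'E'
from h import *
np.set_printoptions(precision=4,suppress=True)
w=robot.snapshot("wrist")
a=onz(w,np.array((240,241))/1.3,.0135);b=onz(w,np.array((242,236))/1.3,.040);print("bead",a,"dome",b)
c=(a+b)/2; u=np.array([np.cos(np.radians(-20)),np.sin(np.radians(-20)),0]);
g=c-.121*u; print(c,g)
goto([g[0],g[1],.14],down(-20,1)); print(robot.get_state()["joint_pos"])
E
```

```text
bead [ 0.5723 -0.2623  0.0135] dome [ 0.5685 -0.2573  0.04  ]
[ 0.5704 -0.2598  0.0267] [ 0.4567 -0.2184  0.0267]
shift [ 0.472 -0.369  0.31 ] turn [0.003 0.004 0.002] t 10.0
[-0.3222  0.1701  1.7407  0.0047  1.2249 -1.5482]
```

Emit:
drive_tool(steps=[[[0.06,-0.05,0.02],[0,0,0],0.58],[[0.16,-0.13,0.06],[0,0,0],0.58],[[0.28,-0.22,0.12],[0,0,0],0.58],[[0.39,-0.3,0.18],[0,0,0],0.58],[[0.47,-0.365,0.25],[0,0,0],0.58]])

```text
t: 10.5
eef_pos: [0.4558, -0.2172, 0.155]
orientation: [[-0.941, 0.338, 0.008], [0.338, 0.941, 0.002], [-0.007, 0.004, -1.0]]
contact_force: [1.1, 0.2, -0.4]
finger_gap: 0.42
```

Emit:
drive_tool(steps=[[[0,0,0],[0,0,0],0.58],[[0,0,0.05],[0,0,0],0.58],[[0,0,0.05],[0,0,0],0.58]])

```text
t: 10.8
eef_pos: [0.4561, -0.2165, 0.1417]
orientation: [[-0.941, 0.338, 0.007], [0.338, 0.941, 0.002], [-0.006, 0.005, -1.0]]
contact_force: [0.4, 0.2, -0.9]
finger_gap: 0.424
```

```bash
python3 - <<'E'
from h import *
np.set_printoptions(precision=4,suppress=True)
goto([.455,-.218,.10],down(-20,1))
s=robot.get_state();T=np.array(s["eef_pos"]);M=np.array(s["orientation"]);print(T,s["finger_gap"])
a=robot.snapshot("scene");b=robot.snapshot("side")
j=T-.121*M[:,0]+[0,0,.005]
for p in(a,b): print(proj(p,j),proj(p,[.569,-.259,.032]))
A=a["pixels"][210:330,150:310];B=b["pixels"][100:220,200:360]
cv2.imwrite("pics/over.png",np.hstack([cv2.resize(x,(400,300),interpolation=2) for x in(A,B)])[:,:,::-1])
E
```

```text
shift [ 0.003 -0.008  0.167] turn [0.003 0.004 0.003] t 10.8
[ 0.4561 -0.2165  0.1417] 0.42405901268611607
[237.8328 227.7747] [273.9502 230.7637]
[130.2844 265.7951] [163.5456 266.1114]
```

View pics/over.png

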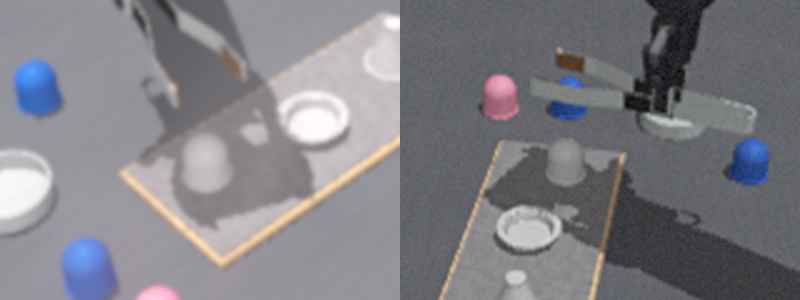

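Jaws and cap line up with their predictions in both views, to within about 3 px. Descending over the cap.

Emit:
drive_tool(steps=[[[0.003,-0.006,0.06],[0,0,0],0.58],[[0.003,-0.006,0.14],[0,0,0],0.58],[[0.003,-0.006,0.22],[0,0,0],0.58],[[0.003,-0.006,0.29],[0,0,0],0.58],[[0.003,-0.006,0.32],[0,0,0],0.58]])

```text
t: 11.4
eef_pos: [0.4566, -0.2173, 0.0616]
orientation: [[-0.942, 0.337, 0.007], [0.337, 0.942, 0.003], [-0.006, 0.005, -1.0]]
contact_force: [0.6, 0.2, -1.4]
finger_gap: 0.423
```

```bash
python3 - <<'E'
from h import *
goto([.455,-.218,.027],down(-20,1))
E
```

```text
shift [ 0.006 -0.005  0.138] turn [0.003 0.004 0.004] t 11.4
```

Emit:
drive_tool(steps=[[[0.003,-0.003,0.03],[0,0,0],0.58],[[0.003,-0.003,0.07],[0,0,0],0.58],[[0.003,-0.003,0.1],[0,0,0],0.58],[[0.003,-0.003,0.13],[0,0,0],0.58],[[0.003,-0.003,0.138],[0,0,0],0.58]])

```text
t: 11.9
eef_pos: [0.4554, -0.2174, 0.0262]
orientation: [[-0.942, 0.337, 0.006], [0.337, 0.942, 0.003], [-0.004, 0.005, -1.0]]
contact_force: [-0.2, -0.1, -0.8]
finger_gap: 0.424
```

Emit:
drive_tool(steps=[[[0,0,0],[0,0,0],0.58],[[0,0,0],[0,0,0],0.58]])

```text
t: 12.1
eef_pos: [0.4555, -0.2175, 0.0264]
orientation: [[-0.942, 0.337, 0.006], [0.337, 0.942, 0.003], [-0.005, 0.005, -1.0]]
contact_force: [0.8, 0.4, -0.6]
finger_gap: 0.424
```

```bash
python3 - <<'E'
from h import *
s=robot.get_state();print(s["eef_pos"],s["contact_force"],s["finger_gap"])
a=robot.snapshot("scene");b=robot.snapshot("side")
A=a["pixels"][240:315,180:280];B=b["pixels"][120:195,210:310]
cv2.imwrite("pics/on.png",np.hstack([cv2.resize(x,(400,300),interpolation=2) for x in(A,B)])[:,:,::-1])
E
```

```text
[ 0.45545131 -0.21749743  0.02635086] [ 0.79521449  0.39723739 -0.64184253] 0.42383932477446995
```

View pics/on.png

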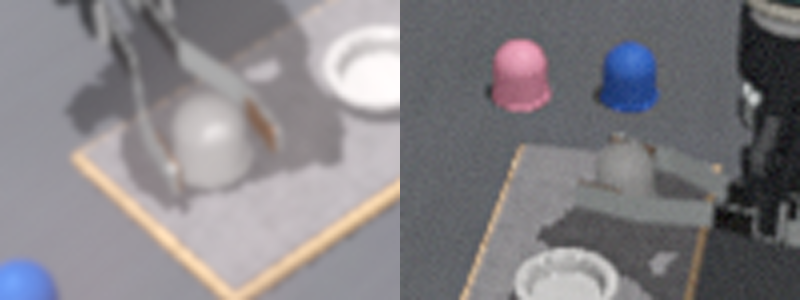

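The cap sits between the jaws. I'll close in small steps and watch the gap for where it stalls.

Emit:
drive_tool(steps=[[[0,0,0],[0,0,0],0.59],[[0,0,0],[0,0,0],0.6],[[0,0,0],[0,0,0],0.61],[[0,0,0],[0,0,0],0.62],[[0,0,0],[0,0,0],0.62]])

```text
t: 12.7
eef_pos: [0.4557, -0.2176, 0.0267]
orientation: [[-0.942, 0.337, 0.007], [0.337, 0.942, 0.003], [-0.005, 0.005, -1.0]]
contact_force: [0.4, -0.5, -1.2]
finger_gap: 0.38
```

Emit:
drive_tool(steps=[[[0,0,0],[0,0,0],0.63],[[0,0,0],[0,0,0],0.63]])

```text
t: 12.9
eef_pos: [0.4557, -0.2176, 0.0266]
orientation: [[-0.942, 0.337, 0.006], [0.337, 0.942, 0.003], [-0.005, 0.005, -1.0]]
contact_force: [-0.0, 0.7, -1.7]
finger_gap: 0.374
```

Emit:
drive_tool(steps=[[[0,0,0],[0,0,0],0.64],[[0,0,0],[0,0,0],0.64]])

```text
t: 13.1
eef_pos: [0.4556, -0.2176, 0.0266]
orientation: [[-0.942, 0.337, 0.006], [0.337, 0.942, 0.003], [-0.005, 0.005, -1.0]]
contact_force: [0.1, 0.0, -1.5]
finger_gap: 0.364
```

Emit:
drive_tool(steps=[[[0,0,0],[0,0,0],0.645],[[0,0,0],[0,0,0],0.645]])

```text
t: 13.3
eef_pos: [0.4557, -0.2176, 0.0266]
orientation: [[-0.942, 0.337, 0.006], [0.337, 0.942, 0.003], [-0.005, 0.005, -1.0]]
contact_force: [0.5, 0.5, -1.1]
finger_gap: 0.357
```

Emit:
drive_tool(steps=[[[0,0,0],[0,0,0],0.65],[[0,0,0],[0,0,0],0.65]])

```text
t: 13.5
eef_pos: [0.4557, -0.2176, 0.0266]
orientation: [[-0.942, 0.337, 0.006], [0.337, 0.942, 0.003], [-0.005, 0.005, -1.0]]
contact_force: [-0.5, 0.7, -1.3]
finger_gap: 0.355
```

Emit:
drive_tool(steps=[[[0,0,0],[0,0,0],0.655],[[0,0,0],[0,0,0],0.655]])

```text
t: 13.7
eef_pos: [0.4556, -0.2177, 0.0266]
orientation: [[-0.942, 0.337, 0.006], [0.337, 0.942, 0.003], [-0.005, 0.005, -1.0]]
contact_force: [0.1, 0.2, -1.3]
finger_gap: 0.347
```

Emit:
drive_tool(steps=[[[0,0,0],[0,0,0],0.66],[[0,0,0],[0,0,0],0.66]])

```text
t: 13.9
eef_pos: [0.4556, -0.2177, 0.0266]
orientation: [[-0.942, 0.337, 0.006], [0.337, 0.942, 0.003], [-0.005, 0.005, -1.0]]
contact_force: [-0.1, 0.5, -1.1]
finger_gap: 0.345
```

```bash
cat > gap.py <<'E'
from h import *
g=[]
for i in range(8): robot.snapshot("side"); g.append(robot.get_state()["finger_gap"])
print(np.round(np.mean(g),5),np.round(np.std(g),4),robot.get_state()["t"],np.round(robot.get_state()["contact_force"],2))
E
python3 gap.py
```

```text
0.34434 0.0021 14.3 [-0.24 -0.29 -0.86]
```

Emit:
drive_tool(steps=[[[0,0,0],[0,0,0],0.67],[[0,0,0],[0,0,0],0.67]])

```text
t: 14.5
eef_pos: [0.4556, -0.2176, 0.0266]
orientation: [[-0.942, 0.337, 0.006], [0.337, 0.942, 0.003], [-0.005, 0.005, -1.0]]
contact_force: [-0.9, -0.1, -0.2]
finger_gap: 0.337
```

```bash
python3 gap.py
```

```text
0.33727 0.0012 14.9 [-0.17 -0.36 -0.68]
```

Using the spring load to calibrate finger stiffness, the gap error suggests 13 to 17 N on the sleeves. A small step more, then check.

Emit:
drive_tool(steps=[[[0,0,0],[0,0,0],0.673],[[0,0,0],[0,0,0],0.675]])

```text
t: 15.1
eef_pos: [0.4556, -0.2176, 0.0266]
orientation: [[-0.942, 0.337, 0.006], [0.337, 0.942, 0.003], [-0.005, 0.005, -1.0]]
contact_force: [-0.5, 0.7, -1.5]
finger_gap: 0.336
```

```bash
python3 gap.py
```

```text
0.33395 0.0024 15.5 [-0.81 -0.12 -0.79]
```

Emit:
drive_tool(steps=[[[0,0,-0.01],[0,0,0],0.675],[[0,0,-0.03],[0,0,0],0.675],[[0,0,-0.06],[0,0,0],0.675],[[0,0,-0.09],[0,0,0],0.675],[[0,0,-0.12],[0,0,0],0.675]])

```text
t: 16.0
eef_pos: [0.4557, -0.2179, 0.0576]
orientation: [[-0.942, 0.337, 0.007], [0.337, 0.942, 0.002], [-0.006, 0.005, -1.0]]
contact_force: [-0.3, -0.6, -1.4]
finger_gap: 0.335
```

Emit:
drive_tool(steps=[[[0,0,-0.05],[0,0,0],0.675],[[0,0,-0.1],[0,0,0],0.675],[[0,0,-0.16],[0,0,0],0.675],[[0,0,-0.22],[0,0,0],0.675],[[0,0,-0.27],[0,0,0],0.675]])

```text
t: 16.5
eef_pos: [0.4557, -0.2183, 0.1271]
orientation: [[-0.942, 0.337, 0.009], [0.337, 0.942, 0.002], [-0.008, 0.004, -1.0]]
contact_force: [0.3, -0.6, -2.4]
finger_gap: 0.341
```

Emit:
drive_tool(steps=[[[0,0,-0.03],[0,0,0],0.675],[[0,0,-0.05],[0,0,0],0.675],[[0,0,-0.06],[0,0,0],0.675],[[0,0,-0.06],[0,0,0],0.675],[[0,0,-0.06],[0,0,0],0.675]])

```text
t: 17.0
eef_pos: [0.4552, -0.2181, 0.1414]
orientation: [[-0.942, 0.337, 0.008], [0.337, 0.942, 0.002], [-0.006, 0.005, -1.0]]
contact_force: [0.7, 0.5, -1.2]
finger_gap: 0.333
```

```bash
python3 - <<'E'
from h import *
np.set_printoptions(precision=4,suppress=True)
s=robot.get_state();T=np.array(s["eef_pos"]);M=np.array(s["orientation"]);print(s["t"],T,s["finger_gap"])
a=robot.snapshot("scene");b=robot.snapshot("side")
j=T-.121*M[:,0]+[0,0,.005]
for p in(a,b): print("jaw",proj(p,j),"cap foot exp",proj(p,j-[0,0,.02]),"top",proj(p,j+[0,0,.028]))
A=a["pixels"][195:285,170:290];B=b["pixels"][80:170,210:330]
cv2.imwrite("pics/held.png",np.hstack([cv2.resize(x,(400,300),interpolation=2) for x in(A,B)])[:,:,::-1])
E
```

```text
17.0 [ 0.4552 -0.2181  0.1414] 0.3330338154652131
jaw [238.0854 227.0417] cap foot exp [244.6382 227.7357] top [228.6621 226.0436]
jaw [130.0972 266.1449] cap foot exp [136.2409 266.1313] top [121.242  266.1646]
```

View pics/held.png

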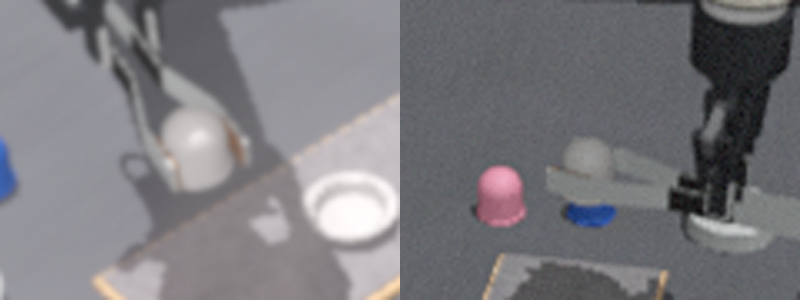

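```bash
python3 - <<'E'
from h import *
s=robot.get_state();print(s["t"],s["eef_pos"],s["finger_gap"],s["contact_force"],np.abs(s["dq"]).max())
print(robot.job_done())
E
```

```text
17.1 [ 0.45512624 -0.21806397  0.14127969] 0.3365312368033815 [-0.54555564  0.16192354 -1.61413909] 0.0016588864573044138
the job is handed in; nothing more can be done
None
```

I picked up the tongs, closed the leather jaws on the polished cap and lifted it. I handed the job in at 17.1 s with the cap still held; no verdict is reported.

**First lift:** it pitched the tongs about 30° jaws-up, because the splayed arms touched only the front edge of the pads. I set them down, regripped about 10 mm further back, and the second lift came up level.

**Squeeze:** I closed in small steps. Judging by how far the finger gap lagged the command, I estimate 15 to 21 N on the sleeves. This is indirect, since there is no direct reading of the jaw force.

**Last checks:**
- **Cap:** it sits upright between the jaws in both fixed cameras, within about 3 px of where it should be. Its foot is estimated at 0.12 m above the bench, against the 0.072 m needed.
- **Arm and grip:** the arm was still, and the finger gap was steady at about 0.335.
- **Cone, pan, tape and tin:** I steered clear of them and saw no unexpected force, but I did not measure their positions again at the end.

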